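# Release the stop knob and hold the tester's key switch on

## Robot

A 6-joint arm with a two-finger parallel gripper is mounted at the origin on a cart in front of the work surface, level with it; the furniture and walls round the work are solid. World frame = base frame: x ahead of the robot, y to its left, z up, the work surface at z = 0. Lengths are in m, angles in rad, forces in N, time in s.
With the tool pointing down it reaches from about 0.225 to 0.875 m from the base axis. Payload 3.4 kg.
Tool frame: the origin (TCP) lies at the very end of the fingers, on their centre line; the grasp point (between the pads) lies 19 mm behind it (manip.pinch_z is the distance from the TCP to the grasp point, in m); z points along the fingers, y is the line along which they close (so a half turn about z gives the same grasp; the last joint's range is limited). The gripper opens to 85 mm and grips with 20 to 120 N. Pads are 22 mm wide; open, the fingers measure 114 mm over their backs; the gripper's body (76 mm by 85 mm) begins 54 mm behind the grasp point. The pads swing forward as they close: fully open they stand 13 mm farther back than shut.
Start: joints at [-1.337, 0.276, 1.505, -0, 1.361, -0.121], TCP at [0.2, -0.539, 0.231] pointing down, gripper open.
Joint ranges: [-2.89, 2.89], [-0.75, 2.08], [0.22, 2.7], [-1.18, 4.32], [0.11, 2.71], [-2.7, 2.7]. Speed limits (rad/s): [2.57, 2.57, 3.14, 3.14, 3.14, 3.14].

## Interface

Orientations are given as a unit quaternion [w, x, y, z].
In Python, from rig import manip gives the robot as it stands. The module is installed in compiled form; this text tells all that it offers.
- The arm moves only by the shell command python3 -m jog 'ROWS' [FORCE]. ROWS is JSON, a list of rows, each an object of numbers: "dx", "dy", "dz": the shift along the tool's x, y, z each as a share of 25 cm, from -1 to 1; "ax", "ay", "az": the turn, a rotation vector about the tool's x, y, z each as a share of 90 degrees, from -1 to 1; "grip": the opening, from -1 (shut) to 1 (fully open), so that 0 is half open. A call has 1 to 5 rows; each row is the pose to reach, as a shift and turn from the pose commanded when the call began, along the tool's axes at that moment; what a row does not reach only later rows make up. A row lasts 1/12 s, in which the tool goes at most 41.7 mm and 7.16 degrees, less where a joint would pass 70% of its speed; a pose out of reach is approached as far as the arm can. A call with a number of a shift or a turn outside -1 to 1 is refused whole. A call with a gripper value outside its range is refused whole. The fingers move at their own pace and stop on an object; FORCE is the grip in N (left out, the last holds). Time passes only in rows, so rows that repeat a pose let the fingers close. It gives the time, the measured TCP pose, the force, the opening and the grip force at its end, in the units of the state.
- manip.get_state(): the state, without advancing time (a new reading comes with each control period).
- manip.get_image(name): name is "scene" or "top"; returns a dict with "img" (420x560x3 uint8, red, green, blue), "mtx" (3x3 intrinsics, pixels), "k1" (the pictures are not rectified: a ray, as slopes to the right and down, at radius r is drawn at 1 + k1 r^2 times it, then the intrinsics apply), "world_to_cam" (4x4, takes a point from world to camera coordinates). Camera axes: x right, y down, z forward; pixel columns grow to the right and rows downward; lengths in m; the calibration is good to about 2 mm. A picture is of the moment at which its call begins. There is no depth.
- manip.sign_off(): hands the job in; it is judged then, once.
The state is a dict: "clock": time; "qpos": joint angles; "qd": joint speeds; "effort": joint torques, N m; "position": TCP position; "ee_rot": TCP orientation; "contact_force": force on the tool from outside, world axes, zero at the start; "moment": the same for the moment, N m; "width": finger opening in m; "gripper_force": force on a finger pad.
Only numpy, scipy, OpenCV 4.12 (cv2) and the standard library are available. Lean on these libraries where they do the work, as an engineer would, in place of code of your own. Each camera call takes 0.05 s, during which the arm holds its last target. There are 200 camera calls.

## Task

Put the pack tester back into service: press the sprung red stop knob on the control box all the way down, turn it clockwise to its stop (about 70 degrees) while it is down, and let it spring back up. Then take the orange key from its stand, push it fully home in the key switch, working it past the stiff sticky pins, turn it a quarter clockwise against its return spring and finish holding it there, still gripped. Leave the tape, meter, solder and flux tin where they are.

Things in the scene. Friction and masses are not known exactly. Their poses are not given: they have to be found in the camera images.
- control_box: Grey bench control box with an aluminium top panel, 130 x 240 x 70 mm (x, y, z), fixed to the bench. Origin under its centre, z up. The red knob's axis stands at y = +60 mm in its frame, the key switch at y = -60 mm, both at x = 0; two small pilot lamps between them stand towards the robot side.
- knob_grip (a point): Point on the red stop knob's axis, 109 mm above the bench while the knob is up, in the middle of its grip bar's height. The bar is 32 mm long (along the control box's x while knob_turn is 0), 13 mm wide and 28 mm high, its top 10 mm above this point; it stands on a 40 mm disc whose top lies 17 mm below this point. x of this point runs along the bar, z up.
- knob_press (a joint): How far the red knob is pressed down, m: 0 is up, 0.008 is fully down. A spring pushes it up (about 3 N at the start, 8 N fully down). A catch bars turning (by more than a little play) until it is pressed about 6 mm; keep it down while turning and do not force it.
- knob_turn (a joint): Turn of the red knob, rad, growing clockwise seen from above, 0 at the start, hard stop at 1.25. Turning takes about 0.06 Nm. It stays where it is left; let go at the stop, the knob springs up again.
- key_stand: Grey plastic block 60 x 60 x 26 mm, fixed to the bench, in whose top slot (along its x) the key stands upright. Origin under its centre, z up.
- key: Large key standing upright, 64 mm tall, 45 g. Origin at the centre of the tip (bottom end), z up along the stem, x along the width of bit and bow. From the tip: flat steel bit 20 mm (x) x 6 mm (y) x 10 mm high with a tapered tip, alike both ways round; stem 6 mm thick; steel collar 22 mm across at height 20 to 24 mm; orange bow 34 mm (x) x 9 mm (y) at height 26 to 64 mm, to be gripped across its 9 mm. In the stand the collar rests on the block, the tip 6 mm above the bench.
- lock_mouth (a point): Centre of the key switch's slot at the top of its 46 mm square steel face, 72 mm above the bench; x along the slot, z up. The slot is 23 x 8.5 mm, with a countersink 3 mm deep that widens it by 3 mm on every side. The face is 8 mm thick; the key is home when its collar rests on the face, its tip 20 mm below this point; only then (or within 2 mm of it) can it turn. From 11 to 15 mm depth on (it varies) two sticky pins resist, together with about 7 to 10 N.
- lock (a joint): Turn of the lock rotor under the face, rad, growing clockwise seen from above, 0 with the slot in line with the mouth (key goes in and out), hard stop at 1.6. A spring turns it back to 0 (0.045 Nm per rad). The rotor lags the key by up to 0.1 rad of play. A turned key is caught under the face.
- blue_tape: Roll of blue tape lying flat, 98 mm across, 18 mm high, loose; origin under its centre. To be left alone.
- meter: Orange and black multimeter lying on its back, 158 x 80 x 46 mm, loose; origin under its centre. To be left alone.
- solder: Spool of solder with blue flanges, 56 mm across, 38 mm high, loose; origin under its centre. To be left alone.
- flux: Yellow-lidded flux tin, 51 mm across, 21 mm high, loose; origin under its centre. To be left alone.

How it is judged:
By the outcome, as a careful person would: the job done as asked, in the order asked, and still so for the second after the job is handed in, while the arm keeps its last pose, push and grip.
It also fails if it takes over 61 s, if anything falls off the work surface, if the arm or the gripper's body presses on something with over 40 N, if the wrist force passes 120 N, or if a joint passes its speed limit or range.

## Working session

There is one attempt and no reset: what is moved stays moved. The work goes in short steps, Python scripts to look and compute and a shell command to move; the robot and the scene stay as the last step left them, time stands still between calls to the robot, and variables do not carry over. Pictures are saved under pics/ and viewed, at most 10 in all, crops included, and the job is handed in when it is done.

```bash
mkdir -p pics; cat > h.py <<'E'
import numpy as np, cv2
from rig import manip
from scipy.spatial.transform import Rotation as R
def ray(im,u,v):
    K=im["mtx"];k=im["k1"];d=np.array([k,0,0,0,0],float)
    p=cv2.undistortPoints(np.array([[[u,v]]],float),np.array(K,float),d)[0,0]
    T=np.array(im["world_to_cam"]);Rm=T[:3,:3];c=-Rm.T@T[:3,3]
    return c,Rm.T@np.array([p[0],p[1],1])
def onz(im,u,v,z):
    c,d=ray(im,u,v);return (c+d*(z-c[2])/d[2])
def proj(im,P):
    T=np.array(im["world_to_cam"])
    r=cv2.projectPoints(np.array([P],float),cv2.Rodrigues(T[:3,:3])[0],T[:3,3],np.array(im["mtx"],float),np.array([im["k1"],0,0,0,0],float))
    return r[0][0,0]
def st():
    s=manip.get_state();q=s["ee_rot"];r=R.from_quat([q[1],q[2],q[3],q[0]])
    return s,np.array(s["position"]),r
E
python3 - <<'E'
from h import *
for n in("scene","top"):
    im=manip.get_image(n);cv2.imwrite(f"pics/{n}0.png",im["img"][:,:,::-1])
    T=np.array(im["world_to_cam"]);print(n,-T[:3,:3].T@T[:3,3],im["k1"],im["mtx"][0][0],T[2,:3])
s,p,r=st();print(p,r.as_matrix().round(3),s["clock"])
E
```

```text
scene [-0.13898448  0.51998574  0.87960004] -0.027675008700152617 421.33523700083344 [ 0.61346587 -0.4243674  -0.66601197]
top [0.40268811 0.04545028 1.33150391] -0.029030849425594092 381.62566031692654 [ 0.14465288 -0.00892021 -0.98944225]
[ 0.19961276 -0.53871905  0.23051579] [[ 0.938  0.347 -0.   ]
 [ 0.347 -0.938  0.002]
 [ 0.    -0.002 -1.   ]] 0.1
```

View pics/scene0.png

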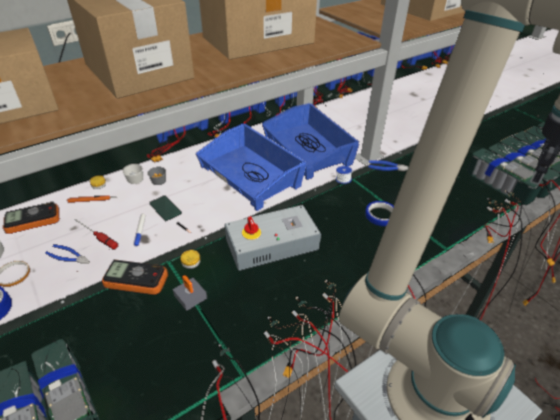

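View pics/top0.png

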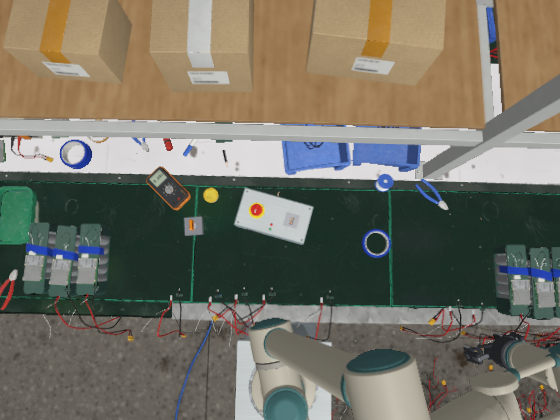

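The scene view shows the box with the knob at (251,228) and the key in its stand at (187,287). In the top view the knob is at (257,211), the lock face at (292,220), the key at (194,226), the flux at (211,195) and the meter at (168,188).

```bash
python3 - <<'E'
from h import *
im=manip.get_image("top");sc=manip.get_image("scene")
def comp(m,box):
    z=np.zeros(m.shape,np.uint8);x0,y0,x1,y1=box;z[y0:y1,x0:x1]=m[y0:y1,x0:x1]
    cs=cv2.findContours(z.astype(np.uint8),0,2)[0];return max(cs,key=cv2.contourArea)
for n,I,bk,bs in(("top",im,(235,190,280,235),(180,212,208,240)),("scene",sc,(225,205,280,250),(165,265,215,310))):
    h=cv2.cvtColor(I["img"],cv2.COLOR_RGB2HSV);H,S,V=cv2.split(h)
    for nm,m,b in(("red",((H<6)|(H>174))&(S>150)&(V>100),bk),("yel",(H>20)&(H<34)&(S>130)&(V>120),bk),("org",(H>=5)&(H<20)&(S>150)&(V>120),bs),):
        c=comp(m,b);M=cv2.moments(c);print(n,nm,M["m00"],M["m10"]/M["m00"],M["m01"]/M["m00"],cv2.minAreaRect(c))
H,S,V=cv2.split(cv2.cvtColor(im["img"],cv2.COLOR_RGB2HSV))
c=comp((V>110),(225,180,325,252));r=cv2.minAreaRect(c);print(r)
ctr=onz(im,*r[0],.07);pts=np.array([onz(im,*p,.07)[:2] for p in cv2.boxPoints(r)]);print("box",ctr,pts.round(4),np.linalg.norm(np.diff(pts,axis=0),axis=1))
c=comp((V>75)&(S<60),(178,210,210,242));r=cv2.minAreaRect(c);pts=np.array([onz(im,*p,.026)[:2] for p in cv2.boxPoints(r)]);print("stand",r,onz(im,*r[0],.026),pts.round(4),np.linalg.norm(np.diff(pts,axis=0),axis=1))
print(im["img"][186:246,180:320].shape)
a=cv2.resize(im["img"][180:250,150:330],None,fx=4.4,fy=4.4,interpolation=cv2.INTER_CUBIC)
b=cv2.resize(sc["img"][195:315,160:335],(792,543)[:2],interpolation=cv2.INTER_CUBIC)
cv2.imwrite("pics/c1.png",a[:,:,::-1]);cv2.imwrite("pics/c2.png",b[:,:,::-1])
E
```

```text
top red 74.0 255.84459459459458 209.26351351351352 ((256.0000305175781, 209.00003051757812), (9.899494171142578, 9.899494171142578), 45.0)
top yel 26.0 256.7179487179487 213.28846153846155 ((256.0, 210.0), (14.0, 14.0), 90.0)
top org 16.0 190.73958333333331 224.375 ((190.5, 224.5), (9.0, 3.0), 90.0)
scene red 98.0 250.68367346938774 226.71088435374148 ((249.6800079345703, 225.739990234375), (14.800000190734863, 11.400001525878906), 53.13010025024414)
scene yel 73.0 250.97260273972603 234.80593607305934 ((251.0, 233.5), (9.0, 18.0), 90.0)
scene org 61.0 187.96448087431693 283.4808743169399 ((187.69232177734375, 283.5384521484375), (17.75040626525879, 6.1017022132873535), 56.30992889404297)
((274.03167724609375, 213.66514587402344), (72.559814453125, 44.40227508544922), 15.708636283874512)
box [0.57219019 0.04427124 0.07      ] [[ 0.5303  0.1791]
 [ 0.676   0.1443]
 [ 0.6146 -0.0921]
 [ 0.4707 -0.0536]] [0.14980617 0.24423261 0.14899931]
stand ((193.26206970214844, 225.64483642578125), (18.602188110351562, 19.349597930908203), 85.2363510131836) [0.52993011 0.3203455  0.026     ] [[0.5583 0.3578]
 [0.5655 0.2917]
 [0.5017 0.2832]
 [0.4946 0.3488]] [0.066483   0.06431456 0.06602576]
(60, 140, 3)
```

View pics/c1.png

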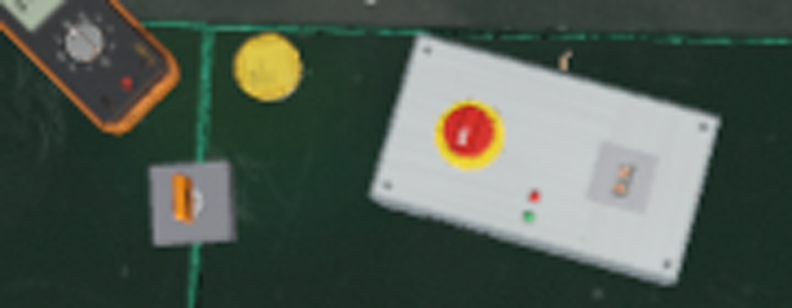

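View pics/c2.png

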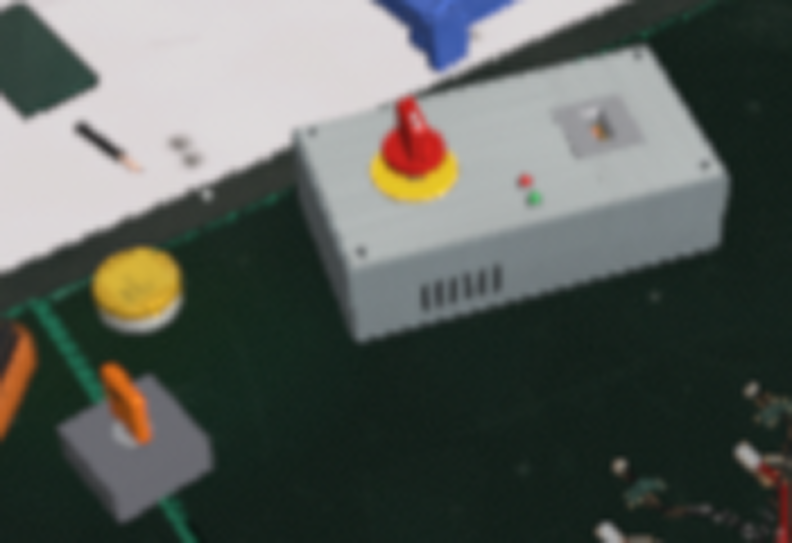

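The crops show clearly the knob bar, lock slot (crop 622,179), key bow (crop 183,198, along the robot-x-ish stand axis) and panel corner screws. I'll turn those points into positions.

```bash
cat > m.py <<'E'
from h import *
im=manip.get_image("top");sc=manip.get_image("scene")
t=lambda x,y,z:onz(im,150+(x+.5)/4.4-.5,180+(y+.5)/4.4-.5,z)[:2]
s=lambda x,y,z:onz(sc,160+(x+.5)*175/792-.5,195+(y+.5)*120/543-.5,z)[:2]
n=lambda v:v/np.linalg.norm(v)
print("screws top",*[t(*p,.07).round(4) for p in((427,49),(704,126),(667,263),(387,185))])
print("screws scn",*[s(*p,.07).round(4) for p in((312,131),(638,56),(705,165),(361,252))])
print("knob",t(469,132,.092), s(414,152,.092),"barTop s",s(406,101,.119),"t",t(468,131,.119))
print("lock",t(622,178,.072),s(597,127,.072))
print("lockface corners t",*[t(*p,.072).round(4) for p in((600,141),(657,155),(645,215),(587,200))])
print("slot ends t",t(626,166,.072),t(618,192,.072))
print("key top t ",t(180,176,.07),t(186,221,.07),"s",s(107,366,.07),s(146,440,.032))
print("key bow centre t",t(182,198,.07))
print("stand corners t",*[t(*p,.026).round(4) for p in((149,167),(230,160),(236,240),(156,246))])
print("stand corners s",*[s(*p,.026).round(4) for p in((58,430),(153,375),(212,448),(120,489))])
E
python3 m.py
```

```text
screws top [0.6477 0.1381] [ 0.5933 -0.0743] [ 0.4886 -0.0476] [0.5425 0.1647]
screws scn [0.6509 0.1375] [ 0.5954 -0.0741] [ 0.4906 -0.0469] [0.5448 0.1647]
knob [0.58122722 0.10306942] [0.5793852  0.10629153] barTop s [0.59485239 0.1012864 ] t [0.57805709 0.10256552]
lock [ 0.5518143  -0.01253704] [ 0.55340645 -0.01073558]
lockface corners t [0.5796 0.0046] [ 0.57   -0.0387] [ 0.5242 -0.0304] [0.5345 0.0136]
slot ends t [ 0.56101826 -0.01540466] [ 0.54111282 -0.00970245]
key top t  [0.54553306 0.32126582] [0.51159093 0.31488731] s [0.54829821 0.32417517] [0.51989208 0.31971511]
key bow centre t [0.52888991 0.31884346]
stand corners t [0.557  0.3555] [0.5641 0.2924] [0.5015 0.2846] [0.4954 0.3465]
stand corners s [0.5583 0.3562] [0.5648 0.2944] [0.4991 0.2903] [0.5022 0.3447]
```

```bash
cat > plan.py <<'E'
import sys
from h import *
def plan(x,y,z,yaw):
    s,p,r=st(); t=np.array([x,y,z])
    Rt=R.from_matrix(np.array([[np.cos(yaw),np.sin(yaw),0],[np.sin(yaw),-np.cos(yaw),0],[0,0,-1.]]))
    rv=(r.inv()*Rt).as_rotvec()
    n=int(max(np.ceil(np.linalg.norm(t-p)/.19),np.ceil(np.linalg.norm(rv)/np.radians(34)),1))
    print("at",p.round(4),"yaw",np.degrees(np.arctan2(*r.as_matrix()[[1,0],0])).round(2),"d",(t-p).round(4),"rot",np.degrees(rv).round(2),"F",np.round(s["contact_force"],1),"M",np.round(s["moment"],2),"w",round(s["width"],4),"g",round(s["gripper_force"],1),"t",round(s["clock"],2))
    for i in range(n):
        ri=r*R.from_rotvec(rv*i/n); d=ri.inv().apply((t-p)/n)/.25; a=rv/n/(np.pi/2)
        print(dict(zip(["dx","dy","dz","ax","ay","az"],[float(v) for v in np.r_[d,a].round(4)])))
if __name__=="__main__": 
    a=[float(v) for v in sys.argv[1:]]; plan(*a[:3],np.radians(a[3]))
E
python3 plan.py .583 .104 .20 165.6
```

```text
at [ 0.1997 -0.539   0.231 ] yaw 20.33 d [ 0.3833  0.643  -0.031 ] rot [-1.0000e-02 -4.0000e-02 -1.4527e+02] F [-0.7  0.4 -0.2] M [ 0.01  0.06 -0.01] w 0.0855 g 0.0 t 0.3
{'dx': 0.4662, 'dy': -0.3759, 'dz': 0.0251, 'ax': -0.0, 'ay': -0.0001, 'az': -0.3228}
{'dx': 0.5901, 'dy': -0.1021, 'dz': 0.025, 'ax': -0.0, 'ay': -0.0001, 'az': -0.3228}
{'dx': 0.5655, 'dy': 0.1973, 'dz': 0.0249, 'ax': -0.0, 'ay': -0.0001, 'az': -0.3228}
{'dx': 0.3985, 'dy': 0.4471, 'dz': 0.0248, 'ax': -0.0, 'ay': -0.0001, 'az': -0.3228}
{'dx': 0.1312, 'dy': 0.5843, 'dz': 0.0248, 'ax': -0.0, 'ay': -0.0001, 'az': -0.3228}
```

```bash

python3 -m jog '[{"dx":0.466,"dy":-0.376,"dz":0.025,"az":-0.323,"grip":0.2},{"dx":0.466,"dy":-0.376,"dz":0.025,"az":-0.323,"grip":0.2},{"dx":0.466,"dy":-0.376,"dz":0.025,"az":-0.323,"grip":0.2},{"dx":0.466,"dy":-0.376,"dz":0.025,"az":-0.323,"grip":0.2},{"dx":0.466,"dy":-0.376,"dz":0.025,"az":-0.323,"grip":0.2}]'
python3 -m jog '[{"dx":0.59,"dy":-0.102,"dz":0.025,"az":-0.323,"grip":0.2},{"dx":0.59,"dy":-0.102,"dz":0.025,"az":-0.323,"grip":0.2},{"dx":0.59,"dy":-0.102,"dz":0.025,"az":-0.323,"grip":0.2},{"dx":0.59,"dy":-0.102,"dz":0.025,"az":-0.323,"grip":0.2},{"dx":0.59,"dy":-0.102,"dz":0.025,"az":-0.323,"grip":0.2}]'
python3 plan.py .583 .104 .20 165.6
```

```text
at [ 0.1997 -0.539   0.231 ] yaw 20.33 d [ 0.3833  0.643  -0.031 ] rot [-1.0000e-02 -4.0000e-02 -1.4527e+02] F [-0.7  0.4 -0.2] M [ 0.01  0.06 -0.01] w 0.0855 g 0.0 t 0.3
{'dx': 0.4662, 'dy': -0.3759, 'dz': 0.0251, 'ax': -0.0, 'ay': -0.0001, 'az': -0.3228}
{'dx': 0.5901, 'dy': -0.1021, 'dz': 0.025, 'ax': -0.0, 'ay': -0.0001, 'az': -0.3228}
{'dx': 0.5655, 'dy': 0.1973, 'dz': 0.0249, 'ax': -0.0, 'ay': -0.0001, 'az': -0.3228}
{'dx': 0.3985, 'dy': 0.4471, 'dz': 0.0248, 'ax': -0.0, 'ay': -0.0001, 'az': -0.3228}
{'dx': 0.1312, 'dy': 0.5843, 'dz': 0.0248, 'ax': -0.0, 'ay': -0.0001, 'az': -0.3228}schema error: expected keys dx, dy, dz, ax, ay, az, grip
schema error: expected keys dx, dy, dz, ax, ay, az, grip
```

```bash

python3 -m jog '[{"dx":0.466,"dy":-0.376,"dz":0.025,"ax":0,"ay":0,"az":-0.323,"grip":0.2},{"dx":0.466,"dy":-0.376,"dz":0.025,"ax":0,"ay":0,"az":-0.323,"grip":0.2},{"dx":0.466,"dy":-0.376,"dz":0.025,"ax":0,"ay":0,"az":-0.323,"grip":0.2},{"dx":0.466,"dy":-0.376,"dz":0.025,"ax":0,"ay":0,"az":-0.323,"grip":0.2},{"dx":0.466,"dy":-0.376,"dz":0.025,"ax":0,"ay":0,"az":-0.323,"grip":0.2}]' 60
python3 -m jog '[{"dx":0.59,"dy":-0.102,"dz":0.025,"ax":0,"ay":0,"az":-0.323,"grip":0.2},{"dx":0.59,"dy":-0.102,"dz":0.025,"ax":0,"ay":0,"az":-0.323,"grip":0.2},{"dx":0.59,"dy":-0.102,"dz":0.025,"ax":0,"ay":0,"az":-0.323,"grip":0.2},{"dx":0.59,"dy":-0.102,"dz":0.025,"ax":0,"ay":0,"az":-0.323,"grip":0.2},{"dx":0.59,"dy":-0.102,"dz":0.025,"ax":0,"ay":0,"az":-0.323,"grip":0.2}]'
python3 plan.py .583 .104 .20 165.6
```

```text
clock: 0.72
position: [0.2779, -0.4055, 0.225]
ee_rot: [-0.001, 0.907, 0.421, 0.001]
contact_force: [-0.6, -0.6, -0.5]
width: 0.0518
gripper_force: 0.0
clock: 1.13
position: [0.3543, -0.2784, 0.2188]
ee_rot: [-0.001, 0.772, 0.635, 0.001]
contact_force: [-0.4, -0.7, 0.3]
width: 0.0514
gripper_force: 0.0
at [ 0.3543 -0.2784  0.2188] yaw 78.85 d [ 0.2287  0.3824 -0.0188] rot [ 1.300e-01 -8.000e-02 -8.675e+01] F [-0.4 -0.7  0.3] M [-0.01  0.02 -0.03] w 0.0514 g 0.0 t 1.13
{'dx': 0.5592, 'dy': 0.2005, 'dz': 0.0264, 'ax': 0.0005, 'ay': -0.0003, 'az': -0.3213}
{'dx': 0.3925, 'dy': 0.4459, 'dz': 0.026, 'ax': 0.0005, 'ay': -0.0003, 'az': -0.3213}
{'dx': 0.128, 'dy': 0.5801, 'dz': 0.0254, 'ax': 0.0005, 'ay': -0.0003, 'az': -0.3213}
```

Tracking is good.

```bash

python3 -m jog '[{"dx":0.56,"dy":0.2,"dz":0.025,"ax":0,"ay":0,"az":-0.321,"grip":0.2},{"dx":0.56,"dy":0.2,"dz":0.025,"ax":0,"ay":0,"az":-0.321,"grip":0.2},{"dx":0.56,"dy":0.2,"dz":0.025,"ax":0,"ay":0,"az":-0.321,"grip":0.2},{"dx":0.56,"dy":0.2,"dz":0.025,"ax":0,"ay":0,"az":-0.321,"grip":0.2},{"dx":0.56,"dy":0.2,"dz":0.025,"ax":0,"ay":0,"az":-0.321,"grip":0.2}]' >/dev/null
python3 -m jog '[{"dx":0.392,"dy":0.446,"dz":0.026,"ax":0,"ay":0,"az":-0.321,"grip":0.2},{"dx":0.392,"dy":0.446,"dz":0.026,"ax":0,"ay":0,"az":-0.321,"grip":0.2},{"dx":0.392,"dy":0.446,"dz":0.026,"ax":0,"ay":0,"az":-0.321,"grip":0.2},{"dx":0.392,"dy":0.446,"dz":0.026,"ax":0,"ay":0,"az":-0.321,"grip":0.2},{"dx":0.392,"dy":0.446,"dz":0.026,"ax":0,"ay":0,"az":-0.321,"grip":0.2}]' >/dev/null
python3 -m jog '[{"dx":0.128,"dy":0.58,"dz":0.025,"ax":0,"ay":0,"az":-0.321,"grip":0.2},{"dx":0.128,"dy":0.58,"dz":0.025,"ax":0,"ay":0,"az":-0.321,"grip":0.2},{"dx":0.128,"dy":0.58,"dz":0.025,"ax":0,"ay":0,"az":-0.321,"grip":0.2},{"dx":0.128,"dy":0.58,"dz":0.025,"ax":0,"ay":0,"az":-0.321,"grip":0.2},{"dx":0.128,"dy":0.58,"dz":0.025,"ax":0,"ay":0,"az":-0.321,"grip":0.2}]'
python3 plan.py .583 .104 .14 165.6
python3 - <<'E'
from h import *
sc=manip.get_image("scene")
b=cv2.resize(sc["img"][150:300,150:350],(800,600),interpolation=cv2.INTER_CUBIC);cv2.imwrite("pics/c3.png",b[:,:,::-1])
s,p,r=st();print(s["qpos"],(proj(sc,p)-[150,150])*4,(proj(sc,[.583,.104,.119])-[150,150])*4,(proj(sc,[.583,.104,.092])-[150,150])*4)
E
```

```text
clock: 2.38
position: [0.5874, 0.1004, 0.1991]
ee_rot: [0.001, 0.128, 0.992, 0.001]
contact_force: [0.2, 0.5, -0.2]
width: 0.0513
gripper_force: 0.0
at [0.5874 0.1004 0.1991] yaw 165.28 d [-0.0044  0.0036 -0.0591] rot [ 0.08  0.1  -0.32] F [ 0.2  0.5 -0.2] M [-0.03  0.05 -0.01] w 0.0513 g 0.0 t 2.38
{'dx': 0.0209, 'dy': 0.0091, 'dz': 0.2364, 'ax': 0.0009, 'ay': 0.0011, 'az': -0.0036}
[ 5.00159896e-02  3.23354879e-01  1.51673259e+00 -1.40789350e-03
  1.30173622e+00 -1.25959542e+00] [404.34159802 180.91076321] [403.10324588 279.11287343] [404.42322255 308.45836916]
```

View pics/c3.png

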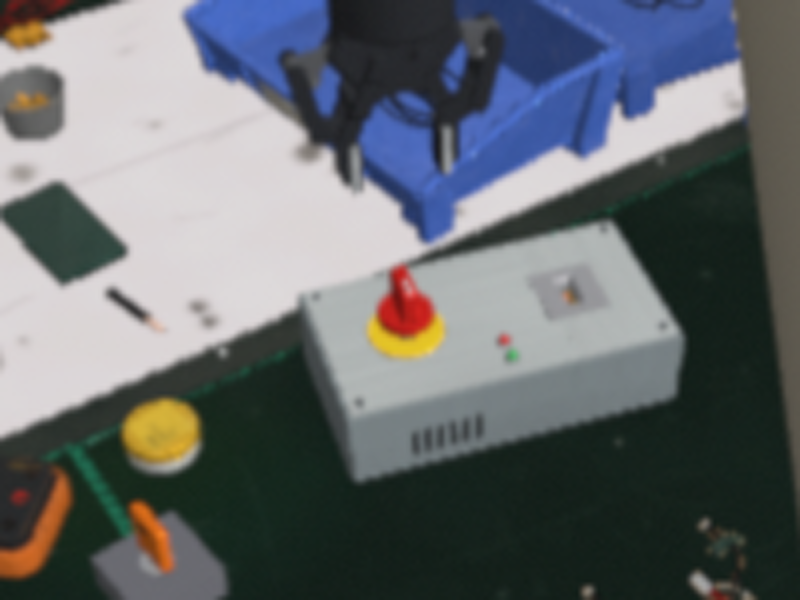

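The picture shows the open fingers at (355,185)/(447,165), centred over the knob, whose bar top is at (403,275), matching the projected estimate (403,279). Descending.

```bash

python3 -m jog '[{"dx":0.021,"dy":0.009,"dz":0.23,"ax":0,"ay":0,"az":-0.0036,"grip":0.2},{"dx":0.021,"dy":0.009,"dz":0.23,"ax":0,"ay":0,"az":-0.0036,"grip":0.2},{"dx":0.021,"dy":0.009,"dz":0.23,"ax":0,"ay":0,"az":-0.0036,"grip":0.2}]' >/dev/null
python3 plan.py .583 .104 .098 165.6
```

```text
at [0.5759 0.0996 0.1383] yaw 165.18 d [ 0.0071  0.0044 -0.0403] rot [-0.26 -0.5  -0.42] F [-0.7 -0.4  0.1] M [-0.01  0.01 -0.  ] w 0.0511 g 0.0 t 2.68
{'dx': -0.0243, 'dy': 0.0251, 'dz': 0.1609, 'ax': -0.0028, 'ay': -0.0056, 'az': -0.0047}
```

```bash

python3 -m jog '[{"dx":0,"dy":0,"dz":0,"ax":0,"ay":0,"az":0,"grip":0.2},{"dx":0,"dy":0,"dz":0,"ax":0,"ay":0,"az":0,"grip":0.2},{"dx":0,"dy":0,"dz":0,"ax":0,"ay":0,"az":0,"grip":0.2}]' >/dev/null
python3 plan.py .583 .104 .098 165.6
```

```text
at [0.5812 0.1013 0.1443] yaw 165.34 d [ 0.0018  0.0027 -0.0463] rot [ 0.04  0.21 -0.26] F [ 0.2 -0.4  0.7] M [-0.01 -0.02  0.01] w 0.0513 g 0.0 t 2.93
{'dx': -0.0034, 'dy': 0.0123, 'dz': 0.185, 'ax': 0.0004, 'ay': 0.0024, 'az': -0.0029}
```

```bash

python3 -m jog '[{"dx":-0.001,"dy":0.006,"dz":0.06,"ax":0,"ay":0,"az":-0.003,"grip":0.2},{"dx":-0.002,"dy":0.012,"dz":0.12,"ax":0,"ay":0,"az":-0.003,"grip":0.2},{"dx":-0.003,"dy":0.012,"dz":0.185,"ax":0,"ay":0,"az":-0.003,"grip":0.2},{"dx":-0.003,"dy":0.012,"dz":0.185,"ax":0,"ay":0,"az":-0.003,"grip":0.2},{"dx":-0.003,"dy":0.012,"dz":0.185,"ax":0,"ay":0,"az":-0.003,"grip":0.2}]'
python3 -m jog '[{"dx":0,"dy":0,"dz":0,"ax":0,"ay":0,"az":0,"grip":-1},{"dx":0,"dy":0,"dz":0,"ax":0,"ay":0,"az":0,"grip":-1},{"dx":0,"dy":0,"dz":0,"ax":0,"ay":0,"az":0,"grip":-1},{"dx":0,"dy":0,"dz":0,"ax":0,"ay":0,"az":0,"grip":-1},{"dx":0,"dy":0,"dz":0,"ax":0,"ay":0,"az":0,"grip":-1}]' 60
python3 plan.py .583 .104 .098 165.6
```

```text
clock: 3.35
position: [0.5816, 0.1047, 0.0967]
ee_rot: [0.0, 0.124, 0.992, -0.0]
contact_force: [0.3, -0.0, 1.2]
width: 0.0513
gripper_force: 0.0
clock: 3.77
position: [0.5818, 0.1033, 0.0972]
ee_rot: [0.001, 0.124, 0.992, -0.002]
contact_force: [-0.6, -4.1, 2.5]
width: 0.0117
gripper_force: 63.2
at [0.5818 0.1033 0.0972] yaw 165.77 d [0.0012 0.0007 0.0008] rot [-0.16  0.13  0.17] F [-0.6 -4.1  2.5] M [-0.78  0.12 -0.02] w 0.0117 g 63.2 t 3.77
{'dx': -0.0042, 'dy': 0.0038, 'dz': -0.0032, 'ax': -0.0018, 'ay': 0.0014, 'az': 0.0019}
```

```bash

python3 -m jog '[{"dx":0,"dy":0,"dz":0.012,"ax":0,"ay":0,"az":0,"grip":-1},{"dx":0,"dy":0,"dz":0.024,"ax":0,"ay":0,"az":0,"grip":-1},{"dx":0,"dy":0,"dz":0.036,"ax":0,"ay":0,"az":0,"grip":-1},{"dx":0,"dy":0,"dz":0.036,"ax":0,"ay":0,"az":0,"grip":-1},{"dx":0,"dy":0,"dz":0.036,"ax":0,"ay":0,"az":0,"grip":-1}]'
python3 plan.py .583 .104 .089 165.6
```

```text
clock: 4.18
position: [0.5818, 0.1034, 0.0897]
ee_rot: [0.001, 0.124, 0.992, -0.001]
contact_force: [-3.4, -4.9, 10.9]
width: 0.0119
gripper_force: 64.3
at [0.5818 0.1034 0.0897] yaw 165.77 d [ 0.0012  0.0006 -0.0007] rot [-0.14  0.17  0.17] F [-3.4 -4.9 10.9] M [-0.82  0.49 -0.04] w 0.0119 g 64.3 t 4.18
{'dx': -0.004, 'dy': 0.0036, 'dz': 0.0027, 'ax': -0.0015, 'ay': 0.0018, 'az': 0.0019}
```

```bash

python3 -m jog '[{"dx":0,"dy":0,"dz":0.008,"ax":0,"ay":0,"az":0,"grip":-1},{"dx":0,"dy":0,"dz":0.008,"ax":0,"ay":0,"az":0,"grip":-1}]'
python3 -m jog '[{"dx":0,"dy":0,"dz":0,"ax":0,"ay":0,"az":0.05,"grip":-1},{"dx":0,"dy":0,"dz":0,"ax":0,"ay":0,"az":0.1,"grip":-1},{"dx":0,"dy":0,"dz":0,"ax":0,"ay":0,"az":0.15,"grip":-1},{"dx":0,"dy":0,"dz":0,"ax":0,"ay":0,"az":0.2,"grip":-1},{"dx":0,"dy":0,"dz":0,"ax":0,"ay":0,"az":0.2,"grip":-1}]'
python3 plan.py .583 .104 .089 95
```

```text
clock: 4.35
position: [0.5819, 0.1034, 0.0895]
ee_rot: [0.002, 0.124, 0.992, -0.001]
contact_force: [-5.6, -6.4, 22.0]
width: 0.012
gripper_force: 65.8
clock: 4.77
position: [0.5819, 0.1034, 0.0895]
ee_rot: [0.002, 0.279, 0.96, -0.001]
contact_force: [-5.7, -5.4, 20.4]
width: 0.0118
gripper_force: 65.8
at [0.5819 0.1034 0.0895] yaw 147.63 d [ 0.0011  0.0006 -0.0005] rot [ 0.08  0.26 52.63] F [-5.7 -5.4 20.4] M [-0.92  1.05 -0.03] w 0.0118 g 65.8 t 4.77
{'dx': -0.0011, 'dy': 0.0022, 'dz': 0.0011, 'ax': 0.0004, 'ay': 0.0015, 'az': 0.2924}
{'dx': -0.0, 'dy': 0.0025, 'dz': 0.0011, 'ax': 0.0004, 'ay': 0.0015, 'az': 0.2924}
```

```bash

python3 -m jog '[{"dx":0,"dy":0,"dz":0,"ax":0,"ay":0,"az":0.07,"grip":-1},{"dx":0,"dy":0,"dz":0,"ax":0,"ay":0,"az":0.14,"grip":-1},{"dx":0,"dy":0,"dz":0,"ax":0,"ay":0,"az":0.21,"grip":-1},{"dx":0,"dy":0,"dz":0,"ax":0,"ay":0,"az":0.28,"grip":-1},{"dx":0,"dy":0,"dz":0,"ax":0,"ay":0,"az":0.28,"grip":-1}]'
python3 -m jog '[{"dx":0,"dy":0,"dz":0,"ax":0,"ay":0,"az":0.07,"grip":-1},{"dx":0,"dy":0,"dz":0,"ax":0,"ay":0,"az":0.14,"grip":-1},{"dx":0,"dy":0,"dz":0,"ax":0,"ay":0,"az":0.21,"grip":-1},{"dx":0,"dy":0,"dz":0,"ax":0,"ay":0,"az":0.28,"grip":-1},{"dx":0,"dy":0,"dz":0,"ax":0,"ay":0,"az":0.28,"grip":-1}]'
python3 plan.py .583 .104 .089 94.2
```

```text
clock: 5.18
position: [0.582, 0.1034, 0.0895]
ee_rot: [0.002, 0.482, 0.876, -0.001]
contact_force: [-6.5, -5.0, 20.0]
width: 0.0117
gripper_force: 65.8
clock: 5.6
position: [0.582, 0.1033, 0.0895]
ee_rot: [0.002, 0.661, 0.75, -0.0]
contact_force: [-5.4, -5.3, 20.0]
width: 0.0116
gripper_force: 65.8
at [0.582  0.1033 0.0895] yaw 97.17 d [ 0.001   0.0007 -0.0005] rot [0.19 0.21 2.97] F [-5.4 -5.3 20. ] M [-0.99  0.99 -0.04] w 0.0116 g 65.8 t 5.6
{'dx': 0.0023, 'dy': 0.0042, 'dz': 0.0021, 'ax': 0.0021, 'ay': 0.0023, 'az': 0.0331}
```

```bash

python3 -m jog '[{"dx":0,"dy":0,"dz":0,"ax":0,"ay":0,"az":0.02,"grip":-1},{"dx":0,"dy":0,"dz":0,"ax":0,"ay":0,"az":0.035,"grip":-1},{"dx":0,"dy":0,"dz":0,"ax":0,"ay":0,"az":0.035,"grip":-1}]' >/dev/null
python3 plan.py .583 .104 .089 94.2
python3 -m jog '[{"dx":0,"dy":0,"dz":0,"ax":0,"ay":0,"az":0.02,"grip":-1},{"dx":0,"dy":0,"dz":0,"ax":0,"ay":0,"az":0.02,"grip":-1}]' >/dev/null
python3 plan.py .583 .104 .089 94.2
```

```text
at [0.582  0.1033 0.0895] yaw 94.2 d [ 0.001   0.0007 -0.0005] rot [0.2 0.2 0. ] F [-5.9 -5.7 21.1] M [-0.87  0.96 -0.04] w 0.0117 g 65.7 t 5.85
{'dx': 0.0024, 'dy': 0.004, 'dz': 0.0021, 'ax': 0.0022, 'ay': 0.0023, 'az': 0.0}
at [0.5821 0.1033 0.0895] yaw 92.47 d [ 0.0009  0.0007 -0.0005] rot [ 0.2   0.22 -1.73] F [-5.9 -5.  20.9] M [-0.91  1.    0.43] w 0.0115 g 65.9 t 6.02
{'dx': 0.0028, 'dy': 0.0039, 'dz': 0.0022, 'ax': 0.0023, 'ay': 0.0024, 'az': -0.0192}
```

```bash

python3 -m jog '[{"dx":0,"dy":0,"dz":-0.015,"ax":0,"ay":0,"az":0,"grip":-1},{"dx":0,"dy":0,"dz":-0.03,"ax":0,"ay":0,"az":0,"grip":-1},{"dx":0,"dy":0,"dz":-0.042,"ax":0,"ay":0,"az":0,"grip":-1},{"dx":0,"dy":0,"dz":-0.042,"ax":0,"ay":0,"az":0,"grip":-1}]'
python3 -m jog '[{"dx":0,"dy":0,"dz":0,"ax":0,"ay":0,"az":0,"grip":0.2},{"dx":0,"dy":0,"dz":0,"ax":0,"ay":0,"az":0,"grip":0.2},{"dx":0,"dy":0,"dz":0,"ax":0,"ay":0,"az":0,"grip":0.2},{"dx":0,"dy":0,"dz":0,"ax":0,"ay":0,"az":0,"grip":0.2},{"dx":0,"dy":0,"dz":0,"ax":0,"ay":0,"az":0,"grip":0.2}]'
python3 -m jog '[{"dx":0,"dy":0,"dz":-0.1,"ax":0,"ay":0,"az":0,"grip":0.2},{"dx":0,"dy":0,"dz":-0.25,"ax":0,"ay":0,"az":0,"grip":0.2},{"dx":0,"dy":0,"dz":-0.4,"ax":0,"ay":0,"az":0,"grip":0.2},{"dx":0,"dy":0,"dz":-0.4,"ax":0,"ay":0,"az":0,"grip":0.2},{"dx":0,"dy":0,"dz":-0.4,"ax":0,"ay":0,"az":0,"grip":0.2}]'
python3 plan.py .530 .320 .18 186.3
python3 - <<'E'
from h import *
sc=manip.get_image("scene")
b=cv2.resize(sc["img"][150:300,150:350],(800,600),interpolation=cv2.INTER_CUBIC);cv2.imwrite("pics/c4.png",b[:,:,::-1])
E
```

```text
clock: 6.35
position: [0.5819, 0.1033, 0.0973]
ee_rot: [0.002, 0.691, 0.722, -0.0]
contact_force: [0.3, -5.3, 2.8]
width: 0.0117
gripper_force: 63.4
clock: 6.77
position: [0.5812, 0.1054, 0.0953]
ee_rot: [-0.0, 0.692, 0.722, -0.0]
contact_force: [1.7, 0.5, -0.6]
width: 0.0515
gripper_force: 0.0
clock: 7.18
position: [0.5829, 0.1054, 0.1982]
ee_rot: [0.002, 0.692, 0.722, 0.002]
contact_force: [-0.5, 0.0, -1.3]
width: 0.0509
gripper_force: 0.0
at [0.5829 0.1054 0.1982] yaw 92.39 d [-0.0529  0.2146 -0.0182] rot [  0.27   0.27 -93.91] F [-0.5  0.  -1.3] M [ 0.   -0.01  0.03] w 0.0509 g 0.0 t 7.18
{'dx': 0.2888, 'dy': -0.0587, 'dz': 0.0239, 'ax': 0.001, 'ay': 0.001, 'az': -0.3478}
{'dx': 0.2773, 'dy': 0.0999, 'dz': 0.0244, 'ax': 0.001, 'ay': 0.001, 'az': -0.3478}
{'dx': 0.185, 'dy': 0.2295, 'dz': 0.0245, 'ax': 0.001, 'ay': 0.001, 'az': -0.3478}
```

View pics/c4.png

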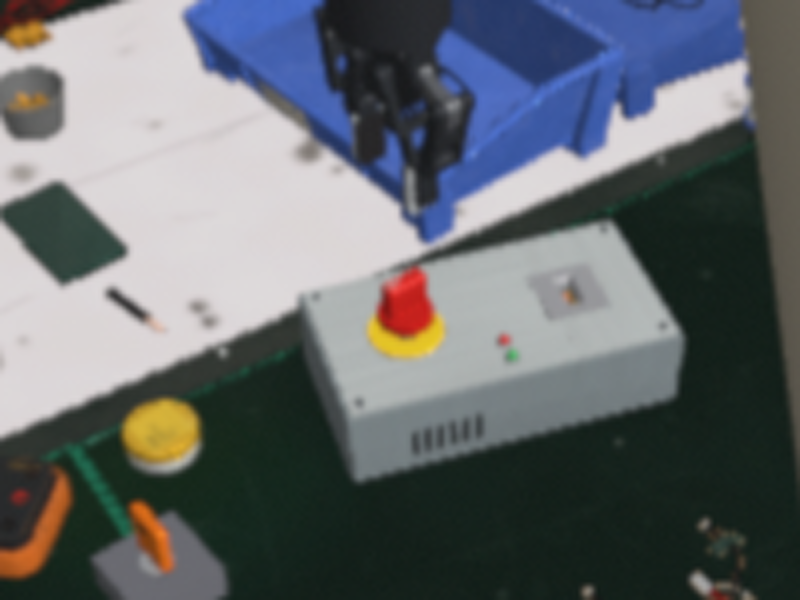

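The knob is turned (bar now broadside at (406,290)), up, and the hand is clear. On to the key.

```bash

python3 -m jog '[{"dx":0.289,"dy":-0.059,"dz":0.024,"ax":0,"ay":0,"az":-0.348,"grip":0.2},{"dx":0.289,"dy":-0.059,"dz":0.024,"ax":0,"ay":0,"az":-0.348,"grip":0.2},{"dx":0.289,"dy":-0.059,"dz":0.024,"ax":0,"ay":0,"az":-0.348,"grip":0.2},{"dx":0.289,"dy":-0.059,"dz":0.024,"ax":0,"ay":0,"az":-0.348,"grip":0.2},{"dx":0.289,"dy":-0.059,"dz":0.024,"ax":0,"ay":0,"az":-0.348,"grip":0.2}]' >/dev/null
python3 -m jog '[{"dx":0.277,"dy":0.1,"dz":0.024,"ax":0,"ay":0,"az":-0.348,"grip":0.2},{"dx":0.277,"dy":0.1,"dz":0.024,"ax":0,"ay":0,"az":-0.348,"grip":0.2},{"dx":0.277,"dy":0.1,"dz":0.024,"ax":0,"ay":0,"az":-0.348,"grip":0.2},{"dx":0.277,"dy":0.1,"dz":0.024,"ax":0,"ay":0,"az":-0.348,"grip":0.2},{"dx":0.277,"dy":0.1,"dz":0.024,"ax":0,"ay":0,"az":-0.348,"grip":0.2}]' >/dev/null
python3 -m jog '[{"dx":0.185,"dy":0.23,"dz":0.024,"ax":0.001,"ay":0.001,"az":-0.348,"grip":0.2},{"dx":0.185,"dy":0.23,"dz":0.024,"ax":0.001,"ay":0.001,"az":-0.348,"grip":0.2},{"dx":0.185,"dy":0.23,"dz":0.024,"ax":0.001,"ay":0.001,"az":-0.348,"grip":0.2},{"dx":0.185,"dy":0.23,"dz":0.024,"ax":0.001,"ay":0.001,"az":-0.348,"grip":0.2},{"dx":0.185,"dy":0.23,"dz":0.024,"ax":0.001,"ay":0.001,"az":-0.348,"grip":0.2}]' >/dev/null
python3 -m jog '[{"dx":0,"dy":0,"dz":0,"ax":0,"ay":0,"az":0,"grip":0.2},{"dx":0,"dy":0,"dz":0,"ax":0,"ay":0,"az":0,"grip":0.2},{"dx":0,"dy":0,"dz":0,"ax":0,"ay":0,"az":0,"grip":0.2},{"dx":0,"dy":0,"dz":0,"ax":0,"ay":0,"az":0,"grip":0.2}]' >/dev/null
python3 plan.py .530 .320 .10 186.3
python3 - <<'E'
from h import *
sc=manip.get_image("scene")
b=cv2.resize(sc["img"][210:320,130:260],(708,600),interpolation=cv2.INTER_CUBIC);cv2.imwrite("pics/c5.png",b[:,:,::-1])
f=600/110
s,p,r=st()
for P in(p,[.53,.32,.07],[.547,.322,.07],[.513,.318,.07],[.53,.32,.026]):print((proj(sc,P)-[130,210])*f)
E
```

```text
at [0.528  0.3195 0.1768] yaw -173.72 d [ 0.002   0.0005 -0.0768] rot [-0.09 -0.18 -0.02] F [ 0.1 -0.3 -0.5] M [ 0.03 -0.02 -0.02] w 0.0515 g 0.0 t 8.82
{'dx': -0.0091, 'dy': 0.0017, 'dz': 0.3073, 'ax': -0.001, 'ay': -0.002, 'az': -0.0002}
[285.27632656 217.53875389]
[316.30154763 379.31737855]
[296.07287519 357.02016773]
[336.91396379 402.02887025]
[328.97397486 440.26705543]
```

View pics/c5.png

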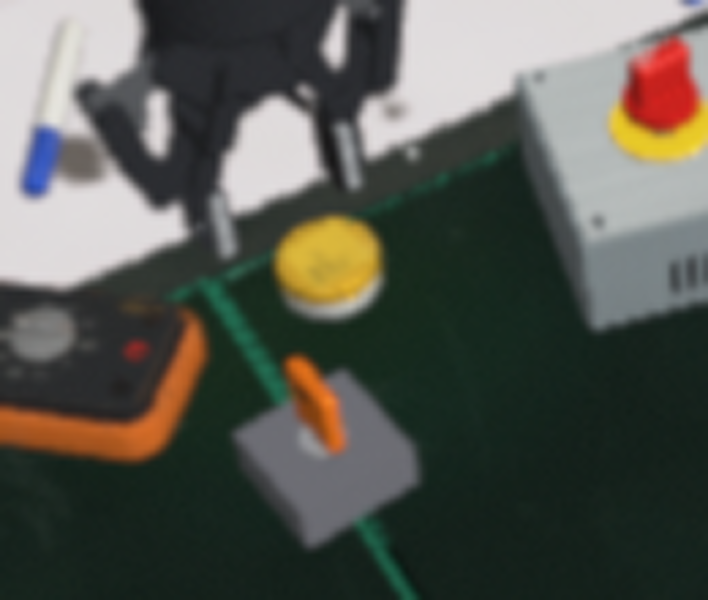

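The bow's top edge runs (296,358)–(335,405), matching the prediction within a couple of pixels. Descend to grasp.

```bash

python3 -m jog '[{"dx":-0.008,"dy":0.002,"dz":0.15,"ax":0,"ay":0,"az":0,"grip":0.2},{"dx":-0.008,"dy":0.002,"dz":0.3,"ax":0,"ay":0,"az":0,"grip":0.2},{"dx":-0.008,"dy":0.002,"dz":0.4,"ax":0,"ay":0,"az":0,"grip":0.2},{"dx":-0.008,"dy":0.002,"dz":0.4,"ax":0,"ay":0,"az":0,"grip":0.2},{"dx":-0.008,"dy":0.002,"dz":0.4,"ax":0,"ay":0,"az":0,"grip":0.2}]' 
python3 plan.py .530 .320 .037 186.3
```

```text
clock: 9.28
position: [0.5293, 0.3198, 0.0765]
ee_rot: [-0.002, -0.055, 0.998, -0.001]
contact_force: [0.5, -0.8, 0.4]
width: 0.0513
gripper_force: 0.0
at [0.5293 0.3198 0.0765] yaw -173.69 d [ 0.0007  0.0002 -0.0395] rot [-0.12 -0.27  0.01] F [ 0.5 -0.8  0.4] M [ 0.03 -0.05  0.01] w 0.0513 g 0.0 t 9.28
{'dx': -0.0034, 'dy': 0.0007, 'dz': 0.1582, 'ax': -0.0013, 'ay': -0.003, 'az': 0.0001}
```

```bash

python3 -m jog '[{"dx":-0.003,"dy":0,"dz":0.06,"ax":-0.001,"ay":-0.002,"az":0,"grip":0.2},{"dx":-0.003,"dy":0,"dz":0.12,"ax":-0.001,"ay":-0.002,"az":0,"grip":0.2},{"dx":-0.003,"dy":0,"dz":0.157,"ax":-0.001,"ay":-0.002,"az":0,"grip":0.2},{"dx":-0.003,"dy":0,"dz":0.157,"ax":-0.001,"ay":-0.002,"az":0,"grip":0.2},{"dx":-0.003,"dy":0,"dz":0.157,"ax":-0.001,"ay":-0.002,"az":0,"grip":0.2}]' 
python3 -m jog '[{"dx":0,"dy":0,"dz":0,"ax":0,"ay":0,"az":0,"grip":-1},{"dx":0,"dy":0,"dz":0,"ax":0,"ay":0,"az":0,"grip":-1},{"dx":0,"dy":0,"dz":0,"ax":0,"ay":0,"az":0,"grip":-1},{"dx":0,"dy":0,"dz":0,"ax":0,"ay":0,"az":0,"grip":-1},{"dx":0,"dy":0,"dz":0,"ax":0,"ay":0,"az":0,"grip":-1}]' 80
python3 -m jog '[{"dx":0,"dy":0,"dz":0,"ax":0,"ay":0,"az":0,"grip":-1},{"dx":0,"dy":0,"dz":0,"ax":0,"ay":0,"az":0,"grip":-1}]'
python3 plan.py .530 .320 .037 186.3
```

```text
clock: 9.7
position: [0.5315, 0.3207, 0.0395]
ee_rot: [0.001, -0.055, 0.998, 0.001]
contact_force: [0.8, -0.4, 0.5]
width: 0.0512
gripper_force: 0.0
clock: 10.12
position: [0.5313, 0.3207, 0.0393]
ee_rot: [0.001, -0.055, 0.998, 0.001]
contact_force: [-0.8, 0.2, 4.4]
width: 0.0079
gripper_force: 78.1
clock: 10.28
position: [0.5314, 0.3207, 0.0393]
ee_rot: [0.001, -0.055, 0.998, 0.001]
contact_force: [0.0, -1.2, 5.9]
width: 0.008
gripper_force: 78.3
at [0.5314 0.3207 0.0393] yaw -173.66 d [-0.0014 -0.0007 -0.0023] rot [0.06 0.17 0.04] F [ 0.  -1.2  5.9] M [-0.01  0.08 -0.02] w 0.008 g 78.3 t 10.28
{'dx': 0.0058, 'dy': -0.0023, 'dz': 0.009, 'ax': 0.0007, 'ay': 0.0019, 'az': 0.0005}
```

```bash

python3 -m jog '[{"dx":0,"dy":0,"dz":-0.04,"ax":0,"ay":0,"az":0,"grip":-1},{"dx":0,"dy":0,"dz":-0.1,"ax":0,"ay":0,"az":0,"grip":-1},{"dx":0,"dy":0,"dz":-0.2,"ax":0,"ay":0,"az":0,"grip":-1},{"dx":0,"dy":0,"dz":-0.35,"ax":0,"ay":0,"az":0,"grip":-1},{"dx":0,"dy":0,"dz":-0.5,"ax":0,"ay":0,"az":0,"grip":-1}]' 
python3 -m jog '[{"dx":0,"dy":0,"dz":-0.1,"ax":0,"ay":0,"az":0,"grip":-1},{"dx":0,"dy":0,"dz":-0.1,"ax":0,"ay":0,"az":0,"grip":-1},{"dx":0,"dy":0,"dz":-0.1,"ax":0,"ay":0,"az":0,"grip":-1}]'
python3 plan.py .554 -.0125 .19 165.6
```

```text
clock: 10.7
position: [0.5292, 0.3197, 0.1636]
ee_rot: [-0.001, -0.055, 0.998, -0.001]
contact_force: [1.4, -0.2, -1.0]
width: 0.0081
gripper_force: 78.5
clock: 10.95
position: [0.5311, 0.3205, 0.1904]
ee_rot: [0.002, -0.055, 0.998, 0.001]
contact_force: [-0.3, -1.0, -1.5]
width: 0.0078
gripper_force: 78.5
at [0.5311 0.3205 0.1904] yaw -173.66 d [ 0.0229 -0.333  -0.0004] rot [ 0.13  0.25 20.74] F [-0.3 -1.  -1.5] M [-0.05  0.08 -0.01] w 0.0078 g 78.5 t 10.95
{'dx': 0.0282, 'dy': -0.6671, 'dz': -0.0004, 'ax': 0.0007, 'ay': 0.0014, 'az': 0.1152}
{'dx': -0.0924, 'dy': -0.6612, 'dz': 0.0003, 'ax': 0.0007, 'ay': 0.0014, 'az': 0.1152}
```

```bash

python3 -m jog '[{"dx":0.028,"dy":-0.667,"dz":0,"ax":0,"ay":0.001,"az":0.115,"grip":-1},{"dx":0.028,"dy":-0.667,"dz":0,"ax":0,"ay":0.001,"az":0.115,"grip":-1},{"dx":0.028,"dy":-0.667,"dz":0,"ax":0,"ay":0.001,"az":0.115,"grip":-1},{"dx":0.028,"dy":-0.667,"dz":0,"ax":0,"ay":0.001,"az":0.115,"grip":-1},{"dx":0.028,"dy":-0.667,"dz":0,"ax":0,"ay":0.001,"az":0.115,"grip":-1}]' >/dev/null
python3 -m jog '[{"dx":-0.092,"dy":-0.661,"dz":0,"ax":0,"ay":0,"az":0.115,"grip":-1},{"dx":-0.092,"dy":-0.661,"dz":0,"ax":0,"ay":0,"az":0.115,"grip":-1},{"dx":-0.092,"dy":-0.661,"dz":0,"ax":0,"ay":0,"az":0.115,"grip":-1},{"dx":-0.092,"dy":-0.661,"dz":0,"ax":0,"ay":0,"az":0.115,"grip":-1},{"dx":-0.092,"dy":-0.661,"dz":0,"ax":0,"ay":0,"az":0.115,"grip":-1}]' >/dev/null
python3 -m jog '[{"dx":0,"dy":0,"dz":0,"ax":0,"ay":0,"az":0,"grip":-1},{"dx":0,"dy":0,"dz":0,"ax":0,"ay":0,"az":0,"grip":-1},{"dx":0,"dy":0,"dz":0,"ax":0,"ay":0,"az":0,"grip":-1},{"dx":0,"dy":0,"dz":0,"ax":0,"ay":0,"az":0,"grip":-1}]' >/dev/null
python3 plan.py .554 -.0125 .13 165.6
```

```text
at [ 0.5529 -0.0111  0.1876] yaw 165.75 d [ 0.0011 -0.0014 -0.0576] rot [ 0.04 -0.1   0.15] F [-0.2  0.4 -0.8] M [-0.09  0.01 -0.03] w 0.0077 g 78.7 t 12.12
{'dx': -0.006, 'dy': -0.0044, 'dz': 0.2304, 'ax': 0.0004, 'ay': -0.0012, 'az': 0.0017}
```

```bash

python3 -m jog '[{"dx":-0.006,"dy":-0.004,"dz":0.1,"ax":0,"ay":0,"az":0.002,"grip":-1},{"dx":-0.006,"dy":-0.004,"dz":0.2,"ax":0,"ay":0,"az":0.002,"grip":-1},{"dx":-0.006,"dy":-0.004,"dz":0.28,"ax":0,"ay":0,"az":0.002,"grip":-1},{"dx":-0.006,"dy":-0.004,"dz":0.28,"ax":0,"ay":0,"az":0.002,"grip":-1},{"dx":-0.006,"dy":-0.004,"dz":0.28,"ax":0,"ay":0,"az":0.002,"grip":-1}]' >/dev/null
python3 plan.py .5545 -.0122 .115 165.6
python3 - <<'E'
from h import *
sc=manip.get_image("scene")
b=cv2.resize(sc["img"][170:260,230:350],(800,600),interpolation=cv2.INTER_CUBIC);cv2.imwrite("pics/c6.png",b[:,:,::-1])
s,p,r=st()
for P in(p,p-[.0014,0,.033],p-[.0014,0,.013],[.5532,-.0122,.072]):print((proj(sc,P)-[230,170]+.5)*800/120)
E
```

```text
at [ 0.5538 -0.0127  0.1174] yaw 165.56 d [ 0.0007  0.0005 -0.0024] rot [ 0.01 -0.18 -0.04] F [-0.  -0.8 -0.7] M [-0.02 -0.04 -0.04] w 0.008 g 78.6 t 12.53
{'dx': -0.0023, 'dy': 0.0026, 'dz': 0.0096, 'ax': 0.0002, 'ay': -0.002, 'az': -0.0004}
[419.3700406 267.3719917]
[418.75866764 328.42085142]
[420.32487278 292.81165127]
[416.5817563  353.47710544]
```

View pics/c6.png

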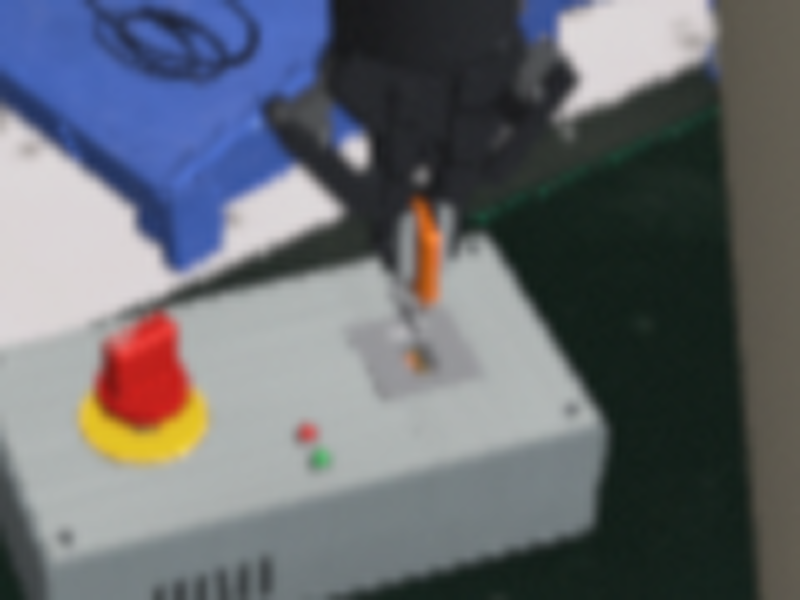

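The key hangs straight just above the slot; the face centre appears at ~(414,351), against the predicted (417,353) – within a millimetre. Lower in small steps.

```bash

python3 -m jog '[{"dx":-0.002,"dy":0.002,"dz":0.02,"ax":0,"ay":-0.001,"az":0,"grip":-1},{"dx":-0.002,"dy":0.002,"dz":0.04,"ax":0,"ay":-0.001,"az":0,"grip":-1},{"dx":-0.002,"dy":0.002,"dz":0.055,"ax":0,"ay":-0.001,"az":0,"grip":-1},{"dx":-0.002,"dy":0.002,"dz":0.055,"ax":0,"ay":-0.001,"az":0,"grip":-1}]' >/dev/null
python3 plan.py .5545 -.0122 .102 165.6
python3 -m jog '[{"dx":0,"dy":0,"dz":0.01,"ax":0,"ay":0,"az":0,"grip":-1},{"dx":0,"dy":0,"dz":0.02,"ax":0,"ay":0,"az":0,"grip":-1},{"dx":0,"dy":0,"dz":0.02,"ax":0,"ay":0,"az":0,"grip":-1}]' >/dev/null
python3 plan.py .5545 -.0122 .096 165.6
```

```text
at [ 0.5548 -0.0135  0.104 ] yaw 165.47 d [-0.0003  0.0013 -0.002 ] rot [ 0.02  0.02 -0.13] F [-1.  -0.1 -0.5] M [0.01 0.04 0.04] w 0.0078 g 78.7 t 12.92
{'dx': 0.0024, 'dy': 0.0047, 'dz': 0.0078, 'ax': 0.0002, 'ay': 0.0002, 'az': -0.0015}
at [ 0.5552 -0.0136  0.0997] yaw 165.45 d [-0.0007  0.0014 -0.0037] rot [ 0.03  0.07 -0.15] F [-1.8  0.1  1.8] M [0.08 0.15 0.01] w 0.0079 g 79.3 t 13.17
{'dx': 0.004, 'dy': 0.0048, 'dz': 0.0149, 'ax': 0.0003, 'ay': 0.0008, 'az': -0.0017}
```

```bash

python3 -m jog '[{"dx":0.002,"dy":0.003,"dz":0.006,"ax":0,"ay":0,"az":-0.001,"grip":-1},{"dx":0.002,"dy":0.003,"dz":0.012,"ax":0,"ay":0,"az":-0.001,"grip":-1},{"dx":0.002,"dy":0.003,"dz":0.012,"ax":0,"ay":0,"az":-0.001,"grip":-1}]' >/dev/null
python3 plan.py .5545 -.0122 .096 165.6
python3 -m jog '[{"dx":0,"dy":0,"dz":0.006,"ax":0,"ay":0,"az":0,"grip":-1},{"dx":0,"dy":0,"dz":0.012,"ax":0,"ay":0,"az":0,"grip":-1},{"dx":0,"dy":0,"dz":0.012,"ax":0,"ay":0,"az":0,"grip":-1}]' >/dev/null
python3 plan.py .5545 -.0122 .096 165.6
```

```text
at [ 0.5546 -0.0127  0.0958] yaw 165.55 d [-0.0001  0.0005  0.0002] rot [ 0.02  0.03 -0.05] F [-0.3  0.7 -0.9] M [-0.04  0.    0.  ] w 0.0079 g 78.9 t 13.42
{'dx': 0.0011, 'dy': 0.0019, 'dz': -0.0008, 'ax': 0.0002, 'ay': 0.0003, 'az': -0.0005}
at [ 0.5547 -0.0127  0.0932] yaw 165.55 d [-0.0002  0.0005  0.0028] rot [ 0.02  0.04 -0.05] F [-0.5  0.8  0.5] M [ 0.09  0.24 -0.01] w 0.0075 g 79.0 t 13.67
{'dx': 0.0014, 'dy': 0.0017, 'dz': -0.0112, 'ax': 0.0002, 'ay': 0.0004, 'az': -0.0005}
```

```bash

python3 -m jog '[{"dx":0,"dy":0,"dz":0.006,"ax":0,"ay":0,"az":0,"grip":-1},{"dx":0,"dy":0,"dz":0.012,"ax":0,"ay":0,"az":0,"grip":-1},{"dx":0,"dy":0,"dz":0.012,"ax":0,"ay":0,"az":0,"grip":-1}]' >/dev/null
python3 plan.py .5545 -.0122 .085 165.6
python3 -m jog '[{"dx":0,"dy":0,"dz":0.006,"ax":0,"ay":0,"az":0,"grip":-1},{"dx":0,"dy":0,"dz":0.012,"ax":0,"ay":0,"az":0,"grip":-1},{"dx":0,"dy":0,"dz":0.012,"ax":0,"ay":0,"az":0,"grip":-1}]' >/dev/null
python3 plan.py .5545 -.0122 .085 165.6
```

```text
at [ 0.5548 -0.0129  0.0907] yaw 165.56 d [-0.0003  0.0007 -0.0057] rot [ 0.    0.06 -0.04] F [-3.1 -0.4  5. ] M [0.01 0.44 0.02] w 0.0075 g 79.7 t 13.92
{'dx': 0.0017, 'dy': 0.0023, 'dz': 0.0229, 'ax': 0.0, 'ay': 0.0007, 'az': -0.0004}
at [ 0.5548 -0.013   0.0885] yaw 165.57 d [-0.0003  0.0008 -0.0035] rot [-0.01  0.1  -0.03] F [-3.7 -0.4  8.7] M [-0.03  0.67  0.  ] w 0.0078 g 80.4 t 14.17
{'dx': 0.0022, 'dy': 0.0028, 'dz': 0.014, 'ax': -0.0001, 'ay': 0.0011, 'az': -0.0003}
```

```bash

python3 -m jog '[{"dx":0.001,"dy":0,"dz":0.006,"ax":0,"ay":0,"az":0,"grip":-1},{"dx":0.002,"dy":0,"dz":0.012,"ax":0,"ay":0,"az":0,"grip":-1},{"dx":0.002,"dy":0,"dz":0.012,"ax":0,"ay":0,"az":0,"grip":-1}]' >/dev/null
python3 plan.py .5545 -.0122 .085 165.6
python3 -m jog '[{"dx":0,"dy":0,"dz":0.006,"ax":0,"ay":0,"az":0,"grip":-1},{"dx":0,"dy":0,"dz":0.01,"ax":0,"ay":0,"az":0,"grip":-1},{"dx":0,"dy":0,"dz":0.01,"ax":0,"ay":0,"az":0,"grip":-1}]' >/dev/null
python3 plan.py .5545 -.0122 .085 165.6
```

```text
at [ 0.5548 -0.0131  0.0855] yaw 165.57 d [-0.0003  0.0009 -0.0005] rot [-0.01  0.16 -0.03] F [-2.9 -0.4  8.7] M [-0.07  0.53 -0.02] w 0.0077 g 80.3 t 14.42
{'dx': 0.002, 'dy': 0.003, 'dz': 0.0021, 'ax': -0.0001, 'ay': 0.0017, 'az': -0.0004}
at [ 0.5549 -0.0131  0.0851] yaw 165.57 d [-0.0004  0.0009 -0.0001] rot [-0.01  0.21 -0.03] F [-5.9  0.3 21.2] M [-0.04  1.21 -0.  ] w 0.0081 g 82.4 t 14.67
{'dx': 0.0026, 'dy': 0.0029, 'dz': 0.0005, 'ax': -0.0001, 'ay': 0.0023, 'az': -0.0003}
```

Key is home (TCP 0.0851 m as predicted, push 21 N). Turn clockwise about the key's axis (≈1.4 mm from the TCP).

```bash

python3 -m jog '[{"dx":0,"dy":-0.001,"dz":0,"ax":0,"ay":0,"az":0.07,"grip":-1},{"dx":0,"dy":-0.001,"dz":0,"ax":0,"ay":0,"az":0.14,"grip":-1},{"dx":0,"dy":-0.002,"dz":0,"ax":0,"ay":0,"az":0.21,"grip":-1},{"dx":0.001,"dy":-0.003,"dz":0,"ax":0,"ay":0,"az":0.28,"grip":-1},{"dx":0.001,"dy":-0.003,"dz":0,"ax":0,"ay":0,"az":0.3,"grip":-1}]' >/dev/null
python3 plan.py .5535 -.013 .085 75.6
python3 -m jog '[{"dx":0,"dy":-0.001,"dz":0,"ax":0,"ay":0,"az":0.07,"grip":-1},{"dx":0,"dy":-0.001,"dz":0,"ax":0,"ay":0,"az":0.14,"grip":-1},{"dx":0,"dy":-0.002,"dz":0,"ax":0,"ay":0,"az":0.21,"grip":-1},{"dx":0.001,"dy":-0.003,"dz":0,"ax":0,"ay":0,"az":0.28,"grip":-1},{"dx":0.001,"dy":-0.003,"dz":0,"ax":0,"ay":0,"az":0.3,"grip":-1}]' >/dev/null
python3 plan.py .5535 -.013 .085 75.6
```

```text
at [ 0.5546 -0.0142  0.0851] yaw 138.38 d [-0.0011  0.0012 -0.0001] rot [ 0.19  0.19 62.78] F [-5.5 -1.4 20.3] M [-0.26  1.21  0.09] w 0.0073 g 82.0 t 15.08
{'dx': 0.0033, 'dy': 0.0003, 'dz': 0.0003, 'ax': 0.0011, 'ay': 0.0011, 'az': 0.3488}
{'dx': 0.003, 'dy': -0.0015, 'dz': 0.0003, 'ax': 0.0011, 'ay': 0.0011, 'az': 0.3488}
at [ 0.5538 -0.0151  0.0851] yaw 111.4 d [-0.0003  0.0021 -0.0001] rot [ 0.2  0.2 35.8] F [-6.4 -2.8 21.3] M [-0.51  1.23  0.18] w 0.0077 g 82.0 t 15.5
{'dx': 0.0042, 'dy': 0.001, 'dz': 0.0002, 'ax': 0.0011, 'ay': 0.0011, 'az': 0.1989}
{'dx': 0.0043, 'dy': -0.0004, 'dz': 0.0002, 'ax': 0.0011, 'ay': 0.0011, 'az': 0.1989}
```

```bash

python3 -m jog '[{"dx":0.001,"dy":0,"dz":0,"ax":0,"ay":0,"az":0.07,"grip":-1},{"dx":0.002,"dy":0,"dz":0,"ax":0,"ay":0,"az":0.14,"grip":-1},{"dx":0.003,"dy":0,"dz":0,"ax":0,"ay":0,"az":0.21,"grip":-1},{"dx":0.003,"dy":0,"dz":0,"ax":0,"ay":0,"az":0.28,"grip":-1},{"dx":0.003,"dy":0,"dz":0,"ax":0,"ay":0,"az":0.28,"grip":-1}]' >/dev/null
python3 plan.py .5535 -.013 .085 70.6
python3 -m jog '[{"dx":0,"dy":0,"dz":0,"ax":0,"ay":0,"az":0.06,"grip":-1},{"dx":0,"dy":0,"dz":0,"ax":0,"ay":0,"az":0.12,"grip":-1},{"dx":0,"dy":0,"dz":0,"ax":0,"ay":0,"az":0.15,"grip":-1},{"dx":0,"dy":0,"dz":0,"ax":0,"ay":0,"az":0.15,"grip":-1},{"dx":0,"dy":0,"dz":0,"ax":0,"ay":0,"az":0.15,"grip":-1}]' >/dev/null
python3 plan.py .5535 -.013 .085 70.6
```

```text
at [ 0.5526 -0.0152  0.0851] yaw 86.26 d [ 0.0009  0.0022 -0.0001] rot [ 0.14  0.25 15.66] F [-7.9 -4.9 23.6] M [-0.91  1.55  0.02] w 0.0077 g 82.3 t 15.92
{'dx': 0.0092, 'dy': 0.0032, 'dz': 0.0004, 'ax': 0.0015, 'ay': 0.0027, 'az': 0.174}
at [ 0.5519 -0.0151  0.0851] yaw 72.97 d [ 0.0016  0.0021 -0.0001] rot [0.09 0.24 2.37] F [-9.2 -4.8 23.8] M [-0.87  1.76  0.07] w 0.0078 g 82.4 t 16.33
{'dx': 0.01, 'dy': 0.0036, 'dz': 0.0004, 'ax': 0.001, 'ay': 0.0027, 'az': 0.0263}
```

```bash

python3 -m jog '[{"dx":0,"dy":0,"dz":0,"ax":0,"ay":0,"az":0.02,"grip":-1},{"dx":0,"dy":0,"dz":0,"ax":0,"ay":0,"az":0.03,"grip":-1},{"dx":0,"dy":0,"dz":0,"ax":0,"ay":0,"az":0.03,"grip":-1}]' >/dev/null
python3 plan.py .5535 -.013 .085 70.6
python3 -m jog '[{"dx":0,"dy":0,"dz":0,"ax":0,"ay":0,"az":0.015,"grip":-1},{"dx":0,"dy":0,"dz":0,"ax":0,"ay":0,"az":0.015,"grip":-1},{"dx":0,"dy":0,"dz":0,"ax":0,"ay":0,"az":0.015,"grip":-1}]' >/dev/null
python3 plan.py .5535 -.013 .085 70.6
python3 - <<'E'
from h import *
sc=manip.get_image("scene")
b=cv2.resize(sc["img"][150:300,150:350],(800,600),interpolation=cv2.INTER_CUBIC);cv2.imwrite("pics/c7.png",b[:,:,::-1])
E
```

```text
at [ 0.5518 -0.0151  0.0851] yaw 70.25 d [ 0.0017  0.0021 -0.0001] rot [ 0.09  0.24 -0.35] F [-10.8  -4.5  23.9] M [-0.98  1.76  0.16] w 0.0076 g 82.4 t 16.58
{'dx': 0.0101, 'dy': 0.0034, 'dz': 0.0004, 'ax': 0.001, 'ay': 0.0026, 'az': -0.0039}
at [ 0.5518 -0.0151  0.0851] yaw 68.92 d [ 0.0017  0.0021 -0.0001] rot [ 0.08  0.23 -1.68] F [-10.1  -4.6  23.4] M [-0.91  1.82  0.14] w 0.0075 g 82.4 t 16.83
{'dx': 0.0102, 'dy': 0.0034, 'dz': 0.0004, 'ax': 0.0009, 'ay': 0.0026, 'az': -0.0186}
```

View pics/c7.png

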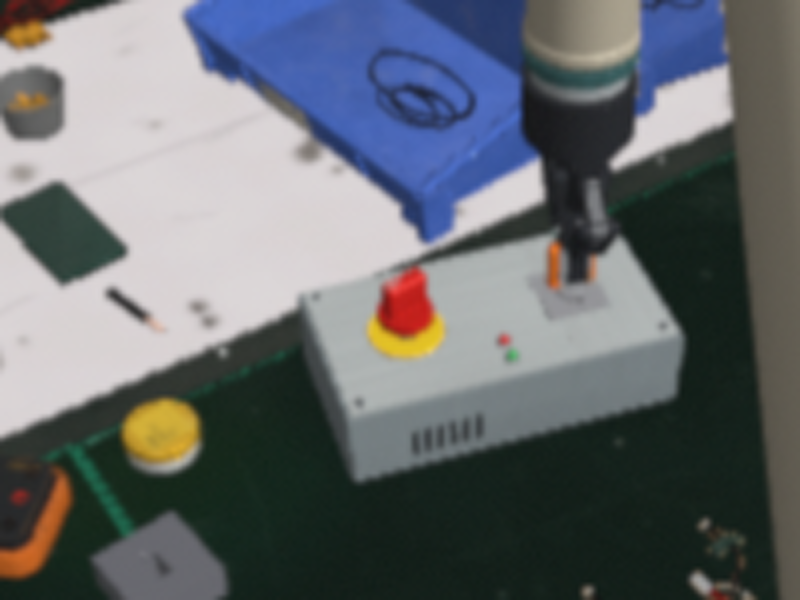

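The key stands home in the switch with its bow (550–595, 265) turned along the box's length and still gripped. The knob is up and turned, and the flux tin and meter haven't moved. The hand has turned about 96°, which covers the play, so I'm handing in.

```bash
python3 -c "
from rig import manip
print(manip.sign_off())"
```

```text
the job is handed in; nothing more can be done
None
```

The job is handed in: the red knob was pressed down, turned to its stop and sprang back up, and the key is fully home, turned about 96° clockwise by the hand (a quarter turn after play) and held gripped there; I saw no change to the loose items, and it took about 17 s of the 61 s.

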